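Bring the cream jar to the front of the bathroom turntable

ROBOT

A 6-joint arm with a two-finger parallel gripper is mounted at the origin on the work surface. World frame = base frame: x ahead of the robot, y to its left, z up, the work surface at z = 0. Lengths are in m, angles in rad, forces in N, time in s.
With the tool pointing down it reaches from about 0.425 to 0.925 m from the base axis. Payload 12.5 kg.
Tool frame: the origin (TCP) lies at the very end of the fingers, on their centre line; the grasp point (between the pads) lies 19 mm behind it; z points along the fingers, y is the direction in which the jaws open and shut (so a half turn about z gives the same grasp; the last joint's range is limited). The gripper opens to 85 mm and grips with 20 to 120 N. Pads are 22 mm wide; open, the fingers measure 114 mm over their backs; the gripper's body (76 mm by 85 mm) begins 54 mm behind the grasp point. The pads swing forward as they close: fully open they stand 13 mm farther back than shut.
Start: joints at [-1.436, 0.491, 1.559, -0, 1.092, -0.106], TCP at [0.149, -0.607, 0.231] pointing down, gripper open.
Joint ranges: [-3.1, 3.1], [-0.84, 2.19], [0.05, 2.79], [-1.13, 4.28], [0.06, 2.93], [-2.69, 2.69]. Speed limits (rad/s): [2.22, 2.22, 2.79, 3.14, 3.14, 3.14].

INTERFACE

Orientations are given as a 3x3 rotation matrix whose columns are the frame's x, y, z axes.
In Python, from plant import status, vision, job gives the robot as it stands.
- The arm moves only by the tool apply_moves, never from a script. Its argument "rows" is text: rows parted by semicolons, each of 7 numbers parted by spaces: the finger opening in mm, from 0 to 85.4, then the shift along the tool's x, y, z in mm, then the turn, a rotation vector about the tool's x, y, z in degrees. In form: jaw dx dy dz ax ay az; .... A call has 1 to 8 rows; each row shifts and turns the pose as measured when the row begins, along the tool's axes as they then stand; what a row does not reach is not made up. A row lasts 1/8 s, in which the tool goes at most 62.5 mm and 10.7 degrees, less where a joint would pass 70% of its speed; a pose out of reach is approached as far as the arm can. A call with a gripper value outside its range is refused whole. The fingers move at their own pace and stop on an object; the grip force is fixed at half the most. Time passes only in rows, so rows that do not move let the fingers close. It gives the time, the measured TCP pose, the force and the opening at its end, in the units of the state.
- status.state(): the state, without advancing time (a new reading comes with each control period).
- vision.grab_frame(name): name is "scene" or "top"; returns a dict with "image" (480x640x3 uint8, blue, green, red), "depth" (480x640 float32, m along the optical axis (not along the pixel's ray), 0 where there is no reading), "fovy" (degrees; the focal length in pixels is half the picture's height over the tangent of half this angle, whatever the lens; pixels are square), "cx", "cy" (the principal point, pixels), "distortion" ([k1, k2, p1, p2, k3] as OpenCV has them; the pictures are not rectified), "view" (4x4, takes a point from world to camera coordinates). Camera axes: x right, y up, looking along -z (the intrinsics and any distortion apply to the point x, -y, -z); pixel columns grow to the right and rows downward; lengths in m; the calibration is good to about 2 mm. A picture is of the moment at which its call begins.
- job.job_done(): hands the job in, once; it reports no verdict.
The state is a dict: "time": time; "q": joint angles; "joint_velocities": joint speeds; "effort": joint torques, N m; "tcp_pos": TCP position; "ee_rot": TCP orientation; "contact_force": force on the tool from outside, world axes, zero at the start; "moment": the same for the moment, N m; "opening": finger opening in m.
Only numpy, scipy, OpenCV 4.12 (cv2) and the standard library are available. Lean on these libraries where they do the work, as an engineer would, in place of code of your own. Each camera call takes 0.05 s, during which the arm holds its last target.

TASK

On the bathroom counter, turn the round bamboo turntable by pushing its rim with the fingertips until the wide, squat cream jar has come round to the very front: straight out from the turntable's centre towards the counter's front edge, the guest's side, which is the long edge farthest from the robot. Touch only the turntable: do not touch or lift anything that stands on it, keep it all standing, and leave the soaps and the glass on the counter where they are. Leave the turntable at rest.

Things in the scene. Friction and masses are not known exactly. Their poses are not given: they have to be found in the camera images.
- stand: fixed round foot of the turntable, 220 mm across, 12 mm high. Origin on the counter surface, on the turntable's axis. Its x axis points straight to the counter's front edge, the guest's side, which is the long edge farthest from the robot (world +x).
- turntable (a joint): angle of the turntable plate, rad, growing counter-clockwise seen from above. It turns endlessly both ways about the upright axis through stand, stays where it is left, and is held by light friction (about 0.1 N m, so less than 1 N at the rim; it coasts only 1 or 2 degrees after a slow push).
- rim: the scalloped rim of the bamboo plate, one piece with the plate and turning with it. Origin on the axis at counter height; its yaw equals the joint angle. Plate 300 mm across; underside 16 mm and flat top 36 mm above the counter, with a 2 mm grey mat 244 mm across on top. Six finger notches are cut into the rim, centred at 0, 60, 120, 180, 240, 300 degrees from the rim's x axis.
- notch (a point): middle of the mouth of the notch at 0 degrees: 150 mm from the axis, half-way up the plate (26 mm above the counter). All six notches are alike: 54 mm wide, floor 134 mm from the axis (16 mm deep), rounded corners, open outwards, above and below. A finger set into a notch, its tip 20 to 25 mm above the counter, turns the plate by pushing along the circle on the notch's side.
- jar: THE CREAM JAR: wide and squat, white with a flat metal lid, 69 mm across and 44 mm tall, the widest thing on the turntable. It stands on the mat (underside 38 mm above the counter), its centre 55 to 95 mm from the axis. Origin at the centre of its underside. Loose.
- bottle_round: slim round amber bottle with black cap, 32 mm across, 60 mm tall, on the turntable. Origin at the centre of its underside. Loose.
- bottle_square: square amber bottle with black cap, 30 x 30 mm, 56 mm tall, on the turntable. Origin at the centre of its underside. Loose.
- bottle_flat: flat white bottle with black cap, 22 x 40 mm, 52 mm tall, on the turntable. Origin at the centre of its underside. Loose.
- bottle_short: short round amber bottle with black cap, 34 mm across, 44 mm tall, on the turntable. Origin at the centre of its underside. Loose.
- pump: white pump dispenser with metal pump head, 44 mm across, 127 mm tall, near the middle of the turntable. Origin at the centre of its underside. Loose.
- soap_a: round white soap, 58 mm across, 18 mm high, on the counter near the turntable. Origin at the centre of its underside. Loose.
- soap_b: another such soap on the counter, 58 mm across, 18 mm high. Origin at the centre of its underside. Loose.
- tumbler: drinking glass on the counter beside the turntable, 72 mm across, 95 mm tall. Origin at the centre of its underside. Loose.
There are look-alikes about, which are no part of the job. What is shaped like the bottle_short but turquoise is not meant. What is shaped like the pump but yellow is not meant.

How it is judged:
By the outcome, as a careful person would: the job done as asked, in the order asked, and still so for the second after the job is handed in, with the robot touching nothing.
It also fails if it takes over 54 s, if anything falls off the work surface, if the arm or the gripper's body presses on something with over 40 N, if the wrist force passes 120 N, or if a joint passes its speed limit or range.

## Working session

There is one attempt and no reset: what is moved stays moved. The work goes in short steps, Python scripts to look and compute and a tool call to move; the robot and the scene stay as the last step left them, time stands still between calls to the robot, and variables do not carry over. Pictures are saved under pics/ and viewed, and the job is handed in when it is done.

Besides the shell and the picture viewer there is one more tool, called after "Emit:" in YAML: its name, and indented under it one key for each argument. apply_moves: Moves the arm, as the interface text tells. Its arguments: {"type":"object","properties":{"rows":{"type":"string"}},"required":["rows"]}

```bash
mkdir -p pics; ls
python3 - <<'E'
from plant import status, vision
import cv2,numpy as np
s=status.state();print(s)
for n in("scene","top"):
    f=vision.grab_frame(n);cv2.imwrite(f"pics/{n}0.png",f["image"]);np.savez(f"{n}0.npz",**f)
    print(n,f["fovy"],f["cx"],f["cy"],f["distortion"],f["view"])
E
```

```text
pics
{'time': 0.0, 'q': array([-1.43562251e+00,  4.91543761e-01,  1.55946264e+00,  2.13389646e-05,
        1.09170167e+00, -1.05574191e-01]), 'joint_velocities': array([-3.64131870e-04,  6.53226174e-04,  8.98793464e-04,  6.09432815e-05,
       -1.64185440e-03, -1.65988315e-03]), 'effort': array([-3.44622626e-03, -6.18455315e+01, -2.61597741e+01, -1.60528575e-04,
        4.01124926e-03,  1.51405834e-05]), 'tcp_pos': array([ 0.14902917, -0.60673301,  0.23073301]), 'ee_rot': array([[ 9.71162257e-01,  2.38419490e-01, -1.31553836e-04],
       [ 2.38419487e-01, -9.71161635e-01,  1.10780234e-03],
       [ 1.36361629e-04, -1.10722081e-03, -9.99999378e-01]]), 'contact_force': array([-0.69936617,  0.23406648, -0.27220316]), 'moment': array([-0.02003638, -0.00171888, -0.02672622]), 'opening': 0.08527448175621587}
scene 56.31271965968232 316.9554890177587 237.4098032965847 [-0.00167008  0.          0.          0.          0.        ] [[-1.31212943e-01  9.91353372e-01 -1.28690270e-03  1.00236202e-01]
 [-5.45743694e-01 -7.11493695e-02  8.34926097e-01  2.94179452e-01]
 [ 8.27615239e-01  1.10255429e-01  5.50360570e-01 -1.49202488e+00]
 [ 0.00000000e+00  0.00000000e+00  0.00000000e+00  1.00000000e+00]]
top 49.56658602646544 322.4613163689162 238.3634967852594 [-0.00558383  0.          0.          0.          0.        ] [[-0.01476746 -0.99970943  0.01905202 -0.02823866]
 [ 0.99647457 -0.01314057  0.08285988 -0.64825872]
 [-0.08258544  0.02020848  0.99637908 -0.86157268]
 [ 0.          0.          0.          1.        ]]
```

```bash
ls -la pics
```

```text
total 892
drwxr-xr-x 2 agent agent   4096 Dec  6 13:11 .
drwxr-xr-x 3 agent agent   4096 Dec  6 13:11 ..
-rw-r--r-- 1 agent agent 466760 Dec  6 13:11 scene0.png
-rw-r--r-- 1 agent agent 436991 Dec  6 13:11 top0.png
```

View pics/scene0.png

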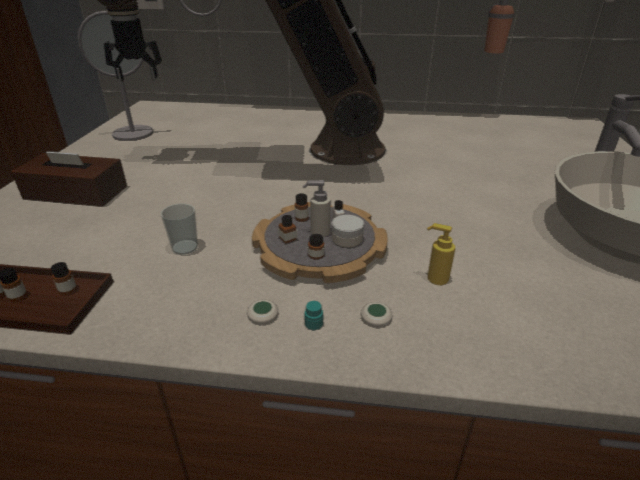

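View pics/top0.png

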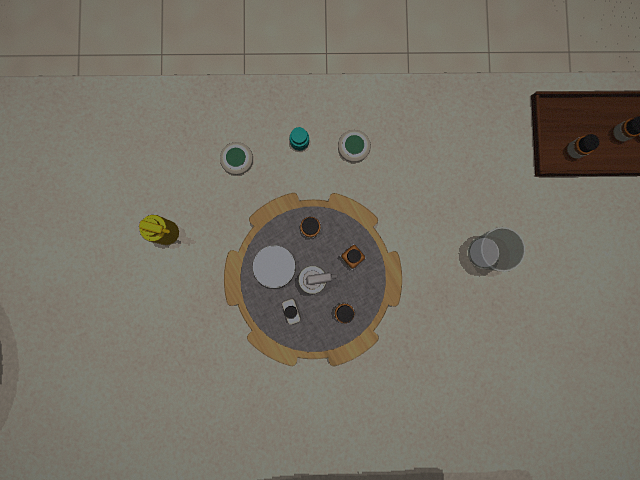

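```bash
cat > h.py <<'E'
import numpy as np,cv2
def K(f):
    h=240/np.tan(np.radians(f["fovy"])/2); return np.array([[h,0,f["cx"]],[0,h,f["cy"]],[0,0,1.]])
def back(f,uv,z):
    uv=np.atleast_2d(np.float64(uv)); p=cv2.undistortPoints(uv[:,None],K(f),np.array(f["distortion"]))[:,0]
    d=np.c_[p[:,0],-p[:,1],-np.ones(len(p))]; V=np.array(f["view"]);R=V[:3,:3];c=-R.T@V[:3,3]
    d=d@R; t=(z-c[2])/d[:,2]; return c+t[:,None]*d
def proj(f,P):
    V=np.array(f["view"]);q=np.atleast_2d(P)@V[:3,:3].T+V[:3,3]; q=q*[1,-1,-1]
    return cv2.projectPoints(q,np.zeros(3),np.zeros(3),K(f),np.array(f["distortion"]))[0][:,0]
def rect(f,c,z,half=0.2,s=0.0008):
    # top-down orthographic at height z: rows down=-x, cols right=-y
    n=int(2*half/s); g=(np.arange(n)-n/2+.5)*s
    X,Y=np.meshgrid(c[0]-g,c[1]-g,indexing='ij'); P=np.c_[X.ravel(),Y.ravel(),np.full(n*n,z)]
    m=proj(f,P).reshape(n,n,2).astype(np.float32)
    return cv2.remap(f["image"],m[...,0],m[...,1],cv2.INTER_CUBIC)
E
python3 - <<'E'
from h import *
from scipy.optimize import least_squares
f=dict(np.load("top0.npz"))
im=f["image"];hsv=cv2.cvtColor(im,cv2.COLOR_BGR2HSV)
for p in [(233,270),(270,210),(50,300),(330,280),(273,267)]: print(p,hsv[p[1],p[0]])
m=((hsv[...,1]>85)&(hsv[...,2]>100)).astype(np.uint8)
m[:180]=0;m[:,:215]=0;m[:,412:]=0;m[380:]=0
m=cv2.morphologyEx(m,cv2.MORPH_OPEN,np.ones((3,3)))
cv2.imwrite("pics/m.png",m*255)
ys,xs=np.nonzero(m); P=back(f,np.c_[xs,ys],.036)
# fit outer pts
c=P[:,:2].mean(0);print("mean",c)
cs,_=cv2.findContours(m,0,2); 
for k in range(6):
    r=np.hypot(*(P[:,:2]-c).T);a=np.arctan2(P[:,1]-c[1],P[:,0]-c[0])
    bins=np.floor(np.degrees(a)%360/3).astype(int)
    pts=[]
    for b in range(120):
        i=np.where(bins==b)[0]
        if len(i):
            j=i[np.argmax(r[i])]
            if r[j]>.145: pts.append(P[j,:2])
    pts=np.array(pts); s=least_squares(lambda v:np.hypot(*(pts-v[:2]).T)-v[2],[*c,.15],loss='soft_l1',f_scale=.001); c=s.x[:2]
print("centre",s.x,len(pts))
r=np.hypot(*(P[:,:2]-c).T);a=np.arctan2(P[:,1]-c[1],P[:,0]-c[0])
w=(r>.138)&(r<.148); z=np.exp(6j*a[w]).mean(); ph=np.degrees(np.angle(-z))/6
print("notch phase mod60",ph,abs(z))
# jar lid
d=f["depth"]
g=((hsv[...,1]<40)&(hsv[...,2]>115)).astype(np.uint8);g[:240]=0;g[295:]=0;g[:,:245]=0;g[:,297:]=0
n,l,st,ce=cv2.connectedComponentsWithStats(g);k=1+st[1:,4].argmax();print(st[k],ce[k])
cc=max(cv2.findContours((l==k).astype(np.uint8),0,2)[0],key=cv2.contourArea);(e)=cv2.minEnclosingCircle(cc);print(e)
for q in(ce[k],e[0]):
    J=back(f,q,.082)[0];v=J[:2]-c;print(J,np.hypot(*v),np.degrees(np.arctan2(v[1],v[0])))
for n,q,z in[("soapL",(236,157),.018),("soapR",(354,146),.018),("turq",(299,136),.04),("tumblertop",(503,250),.095),("tumblerbase",(482,253),0),("yel",(155,230),.1)]:print(n,back(f,q,z)[0])
cv2.imwrite("pics/rect0.png",rect(f,c,.036))
E
```

```text
(233, 270) [ 17 127 129]
(270, 210) [ 20 116 134]
(50, 300) [ 25  24 125]
(330, 280) [174  14  92]
(273, 267) [114   9 137]
mean [ 0.57853634 -0.02003873]
centre [ 0.58071024 -0.02017161  0.14885711] 78
notch phase mod60 -1.110337251973127 0.48072539078851284
[ 253  246   42   42 1388] [273.55403458 266.20893372]
((273.5133361816406, 266.2466735839844), 21.159912109375)
[0.59974922 0.04243987 0.082     ] 0.06544219015867365 73.08646400509406
[0.59969003 0.04250507 0.082     ] 0.0654873892719373 73.1525992728303
soapL [0.79301812 0.11131468 0.018     ]
soapR [ 0.81054603 -0.09526919  0.018     ]
turq [8.23095100e-01 5.33333231e-04 4.00000000e-02]
tumblertop [ 0.61986472 -0.32227743  0.095     ]
tumblerbase [ 0.62034543 -0.31978359  0.        ]
yel [0.65832738 0.22567461 0.1       ]
```

View pics/rect0.png

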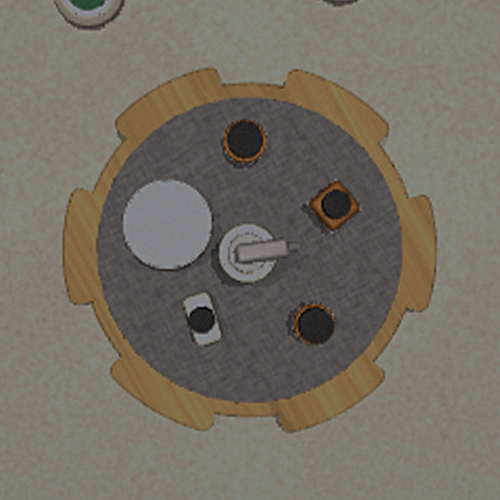

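View pics/m.png

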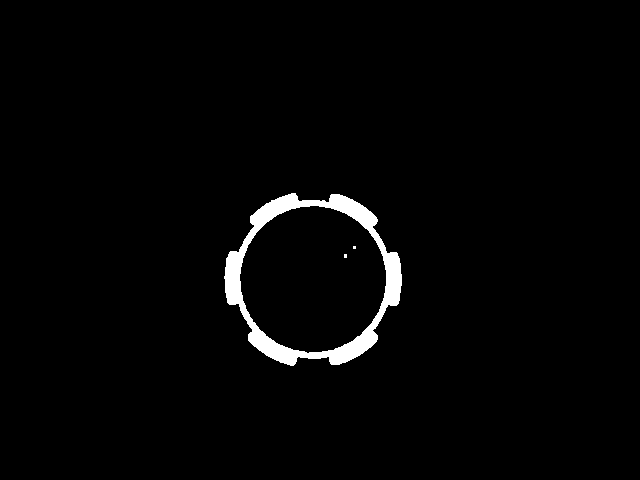

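Candidates for the jar: the white wide lid at top pixel (273,266), the soaps at (236,157) and (354,146), and the flat white bottle at (291,312). The jar is the 42 px wide disc, about 69 mm, on the mat. The turquoise pot (299,136) and yellow pump (155,230) are decoys. I'll check one crop and plan the path.

```bash
cat > plan.py <<'E'
import numpy as np
from scipy.spatial.transform import Rotation as R
def plan(way,st,maxs=50,maxr=9):
    p=np.array(st["tcp_pos"]);r=np.array(st["ee_rot"]);rows=[]
    for x,y,z,yaw in way:
        t=np.array([x,y,z]);c,s=np.cos(np.radians(yaw)),np.sin(np.radians(yaw))
        T=np.array([[c,s,0],[s,-c,0],[0,0,-1.]])
        while 1:
            d=t-p;rv=R.from_matrix(r.T@T).as_rotvec(degrees=True)
            n=int(np.ceil(max(np.linalg.norm(d)*1e3/maxs,np.linalg.norm(rv)/maxr)-1e-6))
            if n<1:n=1
            dr=np.round(rv/n,1);dt=np.round(r.T@d*1e3/n,1)
            rows.append("0 "+" ".join(f"{v:g}" for v in [*dt,*dr]))
            p=p+r@dt*1e-3;r=r@R.from_rotvec(dr,degrees=True).as_matrix()
            if n==1:break
    for i in range(0,len(rows),8):print("; ".join(rows[i:i+8]))
E
python3 - <<'E'
from h import *;from plan import plan
from plant import status
f=dict(np.load("top0.npz"))
im=f["image"][190:370,215:410];cv2.imwrite("pics/crop.png",cv2.resize(im,None,fx=3,fy=3,interpolation=2))
C=np.array([.5807,-.0202]);a=np.radians(116.5);print(C+.153*np.array([np.cos(a),np.sin(a)]))
plan([(.35,-.47,.24,50),(.47,-.22,.24,95),(.44,-.02,.24,116.5),(C[0]+.153*np.cos(a),C[1]+.153*np.sin(a),.2,116.5)],status.state())
E
```

```text
[0.51243173 0.11672496]
0 45.6 -17 -1.8 -0 -0 -7.2; 0 47.3 -11.1 -1.8 -0 -0 -7.3; 0 48.3 -5 -1.8 -0 -0 -7.2; 0 48.6 1 -1.9 -0 -0 -7.3; 0 48.1 7.3 -1.8 -0 -0 -7.2; 0 44.8 -11.5 0 -0 -0 -7.5; 0 45.9 -5.5 0 -0 -0 -7.5; 0 46.2 0.5 0.1 -0 -0 -7.5
0 45.8 6.5 0 -0 -0 -7.5; 0 44.5 12.5 0.1 -0 -0 -7.5; 0 42.5 18.1 0 -0 -0.1 -7.5; 0 40.4 -2.5 -0 -0 0 -4.3; 0 40.4 0.5 -0 -0 0 -4.3; 0 40.3 3.6 -0 -0 0 -4.3; 0 39.9 6.6 -0.1 -0 0 -4.3; 0 39.3 9.6 -0 -0 0 -4.3
0 22.5 31.5 10 -0 0 -0; 0 22.5 31.4 10 -0 0 -0; 0 22.5 31.5 9.9 -0 0 -0; 0 22.5 31.4 10 -0 0 -0
```

View pics/crop.png

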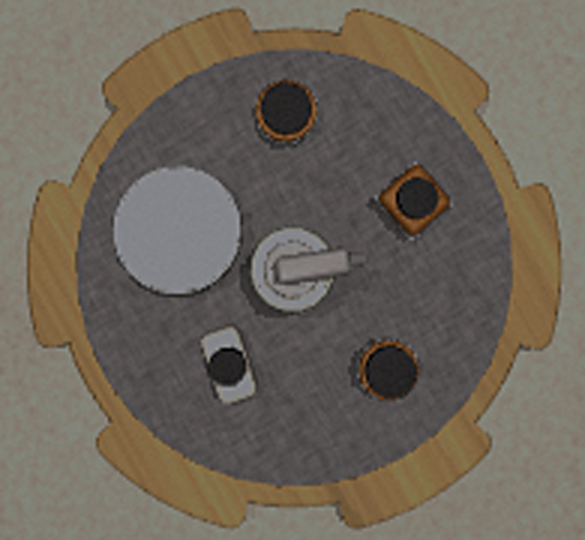

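The crop shows the jar as the wide white disc at (177,230), on the left of the plate. The notch I want is lower left, at crop (85,395), or about 119°. Approaching now.

Emit:
apply_moves:
  rows: "0 45.6 -17 -2 0 0 -7.2; 0 47 -11 -2 0 0 -7.3; 0 48 -5 -2 0 0 -7.2; 0 48.6 1 -2 0 0 -7.3; 0 48 7 -2 0 0 -7.2; 0 45 -11.5 0 0 0 -7.5; 0 46 -5.5 0 0 0 -7.5; 0 46 0.5 0 0 0 -7.5"

```text
time: 1.1
tcp_pos: [0.4116, -0.3363, 0.2384]
ee_rot: [[0.274, 0.962, -0.002], [0.962, -0.274, 0.005], [0.004, -0.003, -1.0]]
contact_force: [1.2, -0.2, -0.0]
opening: 0.0001
```

Run:
```python
from h import *;from plan import plan
from plant import status
s=status.state();print(s["tcp_pos"],s["q"],s["opening"],s["contact_force"])
plan([(.47,-.22,.24,95),(.44,-.02,.24,116.5),(.5124,.1167,.2,116.5)],s)
```

```text
[ 0.41159128 -0.33629332  0.23844146] [-0.81035992  0.35235754  1.77529558  0.00242201  1.01902674 -0.5338454 ] 0.00011636580654671318 [ 1.15025192 -0.20312483 -0.03543282]
0 42.6 8.1 -0.4 -0 -0.1 -7; 0 41.3 13.2 -0.4 -0.1 -0.1 -7; 0 39.4 18.2 -0.5 -0 -0.1 -6.9; 0 40.4 -2.5 0 -0 0 -4.3; 0 40.4 0.5 0 -0 -0 -4.3; 0 40.3 3.6 0 -0 -0 -4.3; 0 39.9 6.6 0 -0 -0 -4.3; 0 39.4 9.5 0 -0 -0 -4.3
0 22.5 31.5 10 -0 -0 -0; 0 22.5 31.4 10 -0 -0 -0; 0 22.5 31.5 10 -0 -0 -0; 0 22.5 31.4 9.9 -0 -0 -0
```

Emit:
apply_moves:
  rows: "0 42.6 8 -0.4 0 0 -7; 0 41.3 13 -0.4 0 0 -7; 0 39.4 18 -0.4 0 0 -7; 0 40.4 -2.5 0 0 0 -4.3; 0 40.4 0.5 0 0 0 -4.3; 0 40.3 3.6 0 0 0 -4.3; 0 40 6.6 0 0 0 -4.3; 0 39.4 9.5 0 0 0 -4.3"

```text
time: 2.1
tcp_pos: [0.4352, -0.009, 0.2399]
ee_rot: [[-0.471, 0.882, -0.005], [0.882, 0.471, 0.007], [0.008, -0.001, -1.0]]
contact_force: [0.7, 0.2, -0.2]
opening: 0.0
```

Run:
```python
from h import *;from plan import plan
from plant import status
s=status.state();print(s["tcp_pos"],s["q"],s["opening"],s["contact_force"])
plan([(.5124,.1167,.15,116.5)],s,40)
```

```text
[ 0.43515877 -0.00901499  0.23990976] [-0.17616193  0.21163107  1.98377411  0.00715408  0.95188968 -0.67118807] 9.530431676219891e-06 [ 0.66885227  0.19161124 -0.23981055]
0 14.7 25.5 18.1 -0 -0.1 0.3; 0 14.9 25.4 18 -0 -0.1 0.3; 0 15.1 25.3 18 -0 -0.1 0.3; 0 15.3 25.3 18 -0 -0.1 0.4; 0 15.4 25.1 18 -0.1 -0.1 0.3
```

Emit:
apply_moves:
  rows: "0 14.7 25.5 18 0 0 0.3; 0 15 25.4 18 0 0 0.3; 0 15 25.3 18 0 0 0.3; 0 15.3 25.3 18 0 0 0.4; 0 15.4 25 18 0 0 0.3; 0 0 0 0 0 0 0"

```text
time: 2.85
tcp_pos: [0.5128, 0.1237, 0.1474]
ee_rot: [[-0.45, 0.893, -0.005], [0.893, 0.45, 0.006], [0.008, -0.002, -1.0]]
contact_force: [0.0, -0.5, 0.0]
opening: -0.0003
```

Run:
```python
from h import *;from plan import plan
from plant import status,vision
s=status.state();print(s["tcp_pos"],s["q"],s["opening"],s["contact_force"])
f=vision.grab_frame("top");g=vision.grab_frame("scene")
print(proj(f,s["tcp_pos"]),proj(g,s["tcp_pos"]))
cv2.imwrite("pics/a.png",f["image"]);cv2.imwrite("pics/b.png",cv2.resize(g["image"][130:300,200:440],None,fx=3,fy=3))
plan([(.5124,.1167,.022,116.5)],s,25)
```

```text
[0.5127521  0.12371833 0.14739566] [ 0.10825209  0.46245877  1.8867561   0.00929543  0.79656424 -0.36506575] -0.000257970001063279 [ 0.00160147 -0.50342697  0.02970971]
[[214.56580401 325.62945126]] [[388.58246787 178.13663551]]
0 -1.2 -0.5 20.9 -0 -0.1 0; 0 -1.1 -0.6 20.9 -0 -0.1 0; 0 -1.1 -0.5 20.9 -0 -0.1 0.1; 0 -1.1 -0.6 20.9 -0 -0 0; 0 -1.1 -0.5 20.9 -0 -0.1 0.1; 0 -1 -0.6 20.9 -0.1 -0 0
```

View pics/a.png

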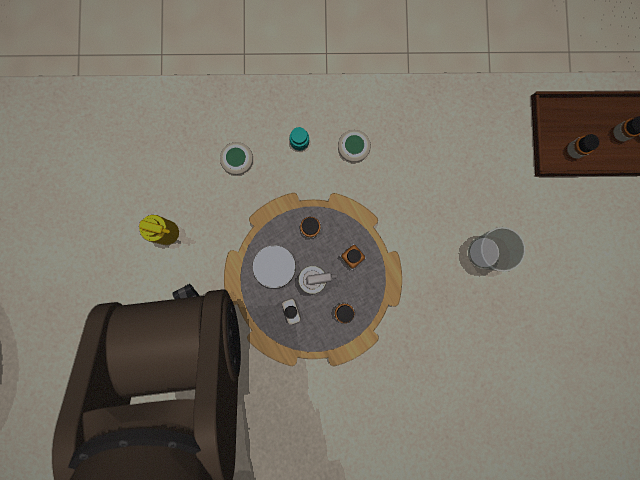

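View pics/b.png

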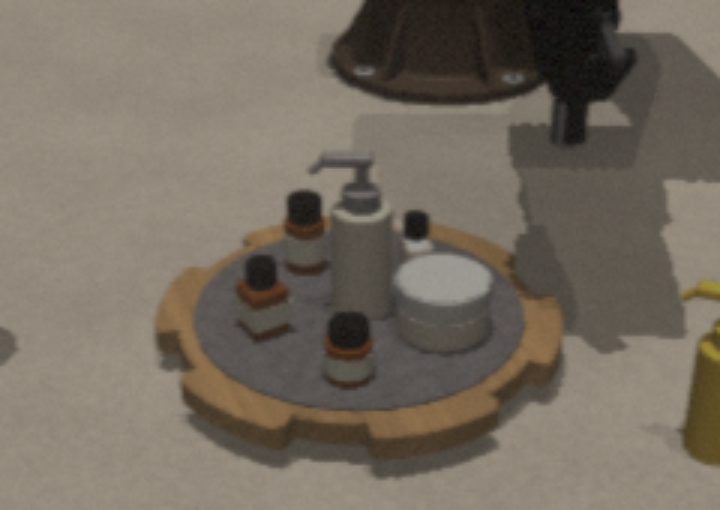

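Emit:
apply_moves:
  rows: "0 -1.2 -0.5 21 0 0 0; 0 -1.1 -0.5 21 0 0 0; 0 -1.1 -0.5 21 0 0 0; 0 -1.1 -0.5 20 0 0 0; 0 -1 -0.5 18 0 0 0"

```text
time: 3.58
tcp_pos: [0.5129, 0.1129, 0.0503]
ee_rot: [[-0.446, 0.895, 0.004], [0.895, 0.446, 0.007], [0.004, 0.007, -1.0]]
contact_force: [0.4, 0.5, -0.2]
opening: -0.0001
```

Run:
```python
from h import *;from plan import plan
from plant import status,vision
s=status.state();print(s["tcp_pos"],s["opening"],s["contact_force"])
g=vision.grab_frame("scene");f=vision.grab_frame("top");cv2.imwrite("pics/a1.png",cv2.resize(f["image"][180:380,150:410],None,fx=3,fy=3))
cv2.imwrite("pics/b1.png",cv2.resize(g["image"][130:300,200:440],None,fx=3,fy=3))
plan([(.5124,.1167,.022,116.5)],s,20)
```

```text
[0.51294086 0.1128855  0.05029851] -6.453580897597772e-05 [ 0.43400691  0.46905045 -0.21084588]
0 1.8 0.5 14.2 0.2 -0.1 -0; 0 1.8 0.6 14.1 0.2 -0.1 -0
```

View pics/b1.png

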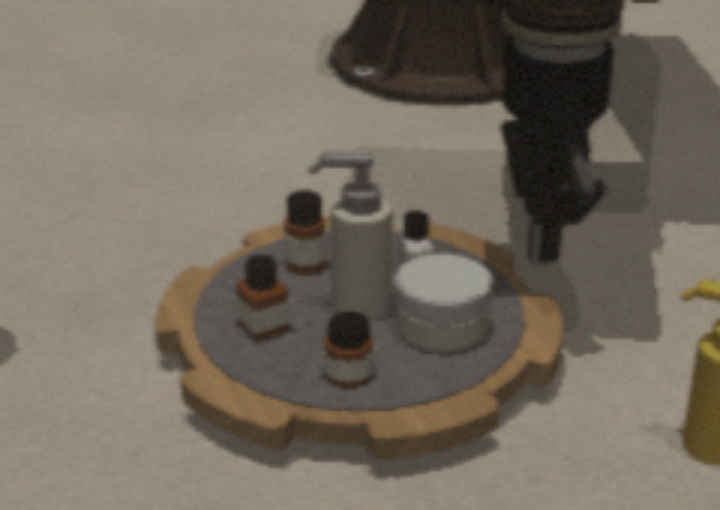

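View pics/a1.png

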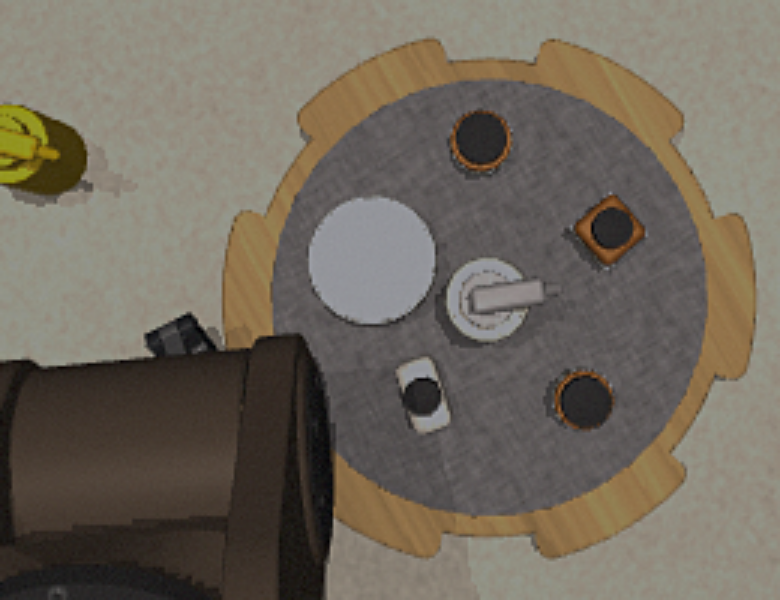

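Emit:
apply_moves:
  rows: "0 2 0.6 14 0 0 0; 0 2 0.6 12 0 0 0; 0 0 0 0 0 0 0"

```text
time: 4.05
tcp_pos: [0.5121, 0.1168, 0.0238]
ee_rot: [[-0.445, 0.896, 0.004], [0.896, 0.445, 0.007], [0.004, 0.006, -1.0]]
contact_force: [-0.6, 0.4, 0.5]
opening: -0.0001
```

```bash
cat >> plan.py <<'E'
C=np.array([.5807,-.0202])
def arc(st,a1,r=.153,z=.022,step=3):
    d=np.array(st["tcp_pos"][:2])-C;a0=np.degrees(np.arctan2(d[1],d[0]));x=st["ee_rot"];print("r",np.hypot(*d),"ang",a0,"yaw",np.degrees(np.arctan2(x[1][0],x[0][0])),"z",st["tcp_pos"][2],"F",st["contact_force"],"t",st["time"])
    n=int(np.ceil(abs(a1-a0)/step));w=[]
    for k in range(1,n+1):
        a=a0+(a1-a0)*k/n;b=np.radians(a);w.append((C[0]+r*np.cos(b),C[1]+r*np.sin(b),z,a))
    plan(w,st)
E
python3 - <<'E'
from plan import *
from plant import status
arc(status.state(),96)
E
```

```text
r 0.15318641885781606 ang 116.59509604502308 yaw 116.41937762073363 z 0.02376855409387423 F [-0.64730684  0.39315608  0.51753549] t 4.05
0 -0.4 7.8 1.8 0.4 -0.2 2.8; 0 -0.2 7.9 0 -0 -0 2.9; 0 -0.2 7.8 0 -0 -0 3; 0 -0.2 7.9 -0 -0 -0 2.9; 0 -0.2 7.8 -0 -0 -0 2.9; 0 -0.2 7.9 -0 -0 -0 3; 0 -0.2 7.9 -0 -0 -0 2.9
```

Emit:
apply_moves:
  rows: "0 -0.2 4 1 0 0 1.5; 0 -0.2 4 0 0 0 1.5; 0 -0.2 5 0 0 0 2; 0 -0.2 6 0 0 0 2.3; 0 -0.2 6 0 0 0 2.3; 0 -0.2 6 0 0 0 2.3; 0 -0.2 6 0 0 0 2.3; 0 -0.2 6 0 0 0 2.3"

```text
time: 5.05
tcp_pos: [0.5555, 0.1306, 0.0247]
ee_rot: [[-0.155, 0.988, 0.004], [0.988, 0.155, 0.007], [0.006, 0.005, -1.0]]
contact_force: [-1.6, 1.2, -0.1]
opening: 0.0001
```

```bash
cat > look.py <<'E'
import sys
from h import *;from plan import *
from plant import status,vision
def look(tag):
    f=vision.grab_frame("top");g=vision.grab_frame("scene")
    cv2.imwrite(f"pics/{tag}.png",np.hstack([cv2.resize(f["image"][180:380,200:420],(440,400)),cv2.resize(g["image"][120:300,200:398],(358,326))[:400] if 0 else cv2.resize(g["image"][120:300,225:405],(360,400))]))
    im=f["image"];hsv=cv2.cvtColor(im,cv2.COLOR_BGR2HSV)
    m=((hsv[...,1]<40)&(hsv[...,2]>115)).astype(np.uint8)
    J=None
    # restrict to mat at lid height
    ys,xs=np.nonzero(m);P=back(f,np.c_[xs,ys],.082);k=np.hypot(*(P[:,:2]-C).T)<.118
    m[:]=0;m[ys[k],xs[k]]=1
    m=cv2.morphologyEx(m,cv2.MORPH_OPEN,np.ones((9,9)))
    n,l,st,ce=cv2.connectedComponentsWithStats(m)
    if n>1:
        i=1+st[1:,4].argmax();J=back(f,ce[i],.082)[0];v=J[:2]-C;print("jar",st[i],ce[i],J,"r",np.hypot(*v),"ang",np.degrees(np.arctan2(v[1],v[0])))
    m=((hsv[...,1]>85)&(hsv[...,2]>100)).astype(np.uint8);ys,xs=np.nonzero(m);P=back(f,np.c_[xs,ys],.036)
    v=P[:,:2]-C;r=np.hypot(*v.T);a=np.arctan2(v[:,1],v[:,0]);w=(r>.138)&(r<.148);w2=w&(a<np.radians(-10))
    for q in(w,w2):
        b=np.degrees(a[q]);# fit template
        print("phase",np.degrees(np.angle(-np.exp(6j*a[q]).mean()))/6,q.sum())
E
python3 - <<'E'
from look import *
look("c1");arc(status.state(),75)
E
```

```text
jar [ 257  237   42   42 1405] [277.2747331  257.39644128] [0.61372058 0.03641058 0.082     ] r 0.06553713423417157 ang 59.7452704364309
phase -14.293620785662135 1647
phase -13.841107262084947 959
r 0.15279734638140416 ang 99.32659767215019 yaw 98.9928599264423 z 0.024767432576148656 F [ 1.03477605  0.52426201 -1.48166397] t 5.15
0 0.1 7.2 2.8 0.3 -0.3 2.4; 0 -0.2 7.2 0 0 -0 2.7; 0 -0.2 7.2 0 0 -0.1 2.7; 0 -0.1 7.2 0 0 0 2.7; 0 -0.2 7.3 0 0 0 2.7; 0 -0.2 7.2 0 0 0 2.7; 0 -0.1 7.2 0 0 0 2.7; 0 -0.2 7.2 0.1 0.1 0 2.7
0 -0.2 7.2 -0.1 -0 0 2.7
```

View pics/c1.png

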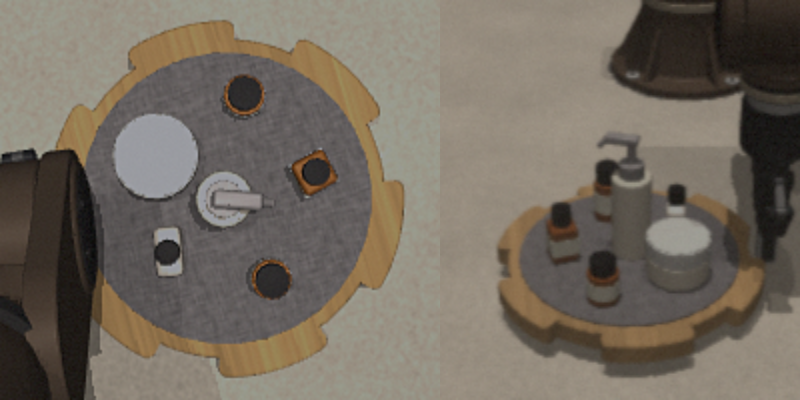

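It turned 13° and everything is still standing: the jar is at top pixel (277,257). Continuing.

Emit:
apply_moves:
  rows: "0 0 5 1.5 0 0 2; 0 -0.2 7 0 0 0 2.7; 0 -0.2 7 0 0 0 2.7; 0 -0.2 7 0 0 0 2.7; 0 -0.2 7 0 0 0 2.7; 0 -0.2 7 0 0 0 2.7; 0 -0.2 7 0 0 0 2.7; 0 -0.2 6 0 0 0 2.4"

```text
time: 6.15
tcp_pos: [0.6103, 0.1297, 0.0235]
ee_rot: [[0.22, 0.975, 0.004], [0.975, -0.22, 0.007], [0.008, 0.002, -1.0]]
contact_force: [-1.3, -0.2, 0.0]
opening: 0.0001
```

Run:
```python
from look import *
look("c2");arc(status.state(),54)
```

```text
jar [ 266  226   42   42 1402] [286.63694722 246.22681883] [0.63139023 0.02131901 0.082     ] r 0.06552348318442415 ang 39.31998762740655
phase 24.402189641767393 1519
phase 25.21413851657567 894
r 0.15267335028542797 ang 78.72881397549108 yaw 77.33849060258159 z 0.023509944595540788 F [-0.09136603  0.22899031  0.32806352] t 6.25
0 0.3 7.3 1.5 0.2 -0.5 1.4; 0 -0.2 7.4 0 -0 0 2.7; 0 -0.1 7.3 0 -0 0 2.8; 0 -0.2 7.3 0 -0 0 2.7; 0 -0.2 7.4 0 -0 0 2.7; 0 -0.2 7.3 0 -0 0 2.8; 0 -0.1 7.3 0 -0 0.1 2.7; 0 -0.2 7.4 -0 -0 -0 2.8
0 -0.2 7.3 -0 -0 -0 2.7
```

View pics/c2.png

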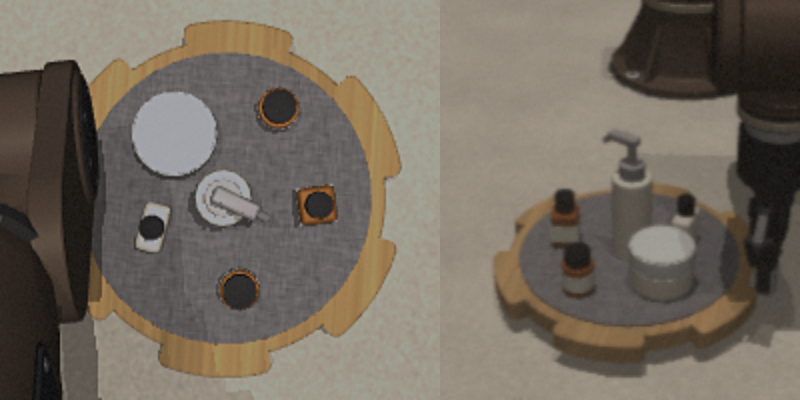

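The jar is at 39.3° (top pixel 287,246) and everything is upright.

Emit:
apply_moves:
  rows: "0 0.3 6 1 0 0 1.6; 0 -0.2 7 0 0 0 2.7; 0 -0.2 7.2 0 0 0 2.7; 0 -0.2 7.2 0 0 0 2.7; 0 -0.2 7.2 0 0 0 2.7; 0 -0.2 7.2 0 0 0 2.7; 0 -0.2 7 0 0 0 2.7; 0 -0.2 6 0 0 0 2.3"

```text
time: 7.25
tcp_pos: [0.6629, 0.1085, 0.0223]
ee_rot: [[0.555, 0.832, 0.004], [0.832, -0.555, 0.007], [0.008, -0.001, -1.0]]
contact_force: [-0.7, 1.3, 0.4]
opening: -0.0001
```

Run:
```python
from look import *
look("c3");arc(status.state(),41)
```

```text
jar [ 280  219   41   41 1384] [300.02745665 238.86560694] [ 6.42923268e-01 -2.20962638e-04  8.20000000e-02] r 0.06535209983547385 ang 17.80111166461978
phase 2.714986394715709 1446
phase 3.150805447331175 965
r 0.15252680184499182 ang 57.302821518873074 yaw 56.35203769506143 z 0.022275095185267386 F [-0.29625821  0.22340837 -0.21373392] t 7.35
0 0.4 7.2 0.3 -0 -0.5 1.8; 0 -0.1 7.3 -0 -0 0 2.7; 0 -0.2 7.3 -0 -0 0 2.7; 0 -0.2 7.2 -0 -0 0 2.7; 0 -0.2 7.3 -0 -0 0 2.7; 0 -0.1 7.2 -0.1 -0 0 2.8
```

View pics/c3.png

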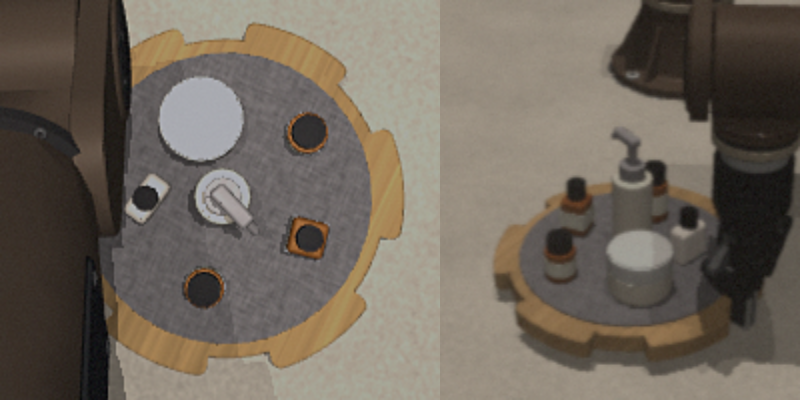

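Emit:
apply_moves:
  rows: "0 0.4 5 0.3 0 0 1.3; 0 -0.1 7 0 0 0 2.7; 0 -0.2 7 0 0 0 2.7; 0 -0.2 6 0 0 0 2.3; 0 -0.2 4 0 0 0 1.5; 0 0 2 0 0 0 0.8; 0 0 0 0 0 0 0"

```text
time: 8.22
tcp_pos: [0.688, 0.0884, 0.0217]
ee_rot: [[0.712, 0.702, 0.003], [0.702, -0.712, 0.008], [0.008, -0.003, -1.0]]
contact_force: [-0.3, -0.6, -0.3]
opening: 0.0002
```

Run:
```python
from look import *
look("c4");arc(status.state(),40,step=2)
```

```text
jar [ 288  217   42   41 1395] [308.5390681  236.93548387] [ 0.6458483 -0.0138941  0.082    ] r 0.06545277307657432 ang 5.528606757459851
phase -9.045476764911998 1237
phase -8.630809695074078 988
r 0.1526028745545045 ang 45.40761307798476 yaw 44.59828160021906 z 0.02168422875592068 F [ 0.33092609 -0.33505763 -0.3995781 ] t 8.325
0 0.4 4.8 -0.3 -0.2 -0.4 1; 0 -0.1 4.8 -0 0 -0 1.8; 0 -0.1 4.8 -0 0 -0 1.8
```

View pics/c4.png

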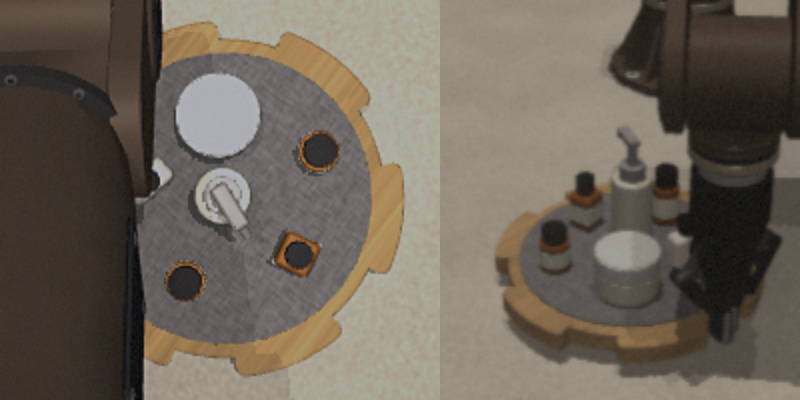

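Emit:
apply_moves:
  rows: "0 0.2 3 0 0 0 1; 0 -0.1 4 0 0 0 1.6; 0 -0.1 3.5 0 0 0 1.4; 0 -0.1 2 0 0 0 0.8; 0 0 1 0 0 0 0.4; 0 0 0 0 0 0 0; 0 0 0 0 0 0 0"

```text
time: 9.2
tcp_pos: [0.6974, 0.078, 0.0216]
ee_rot: [[0.777, 0.63, 0.003], [0.63, -0.777, 0.008], [0.007, -0.004, -1.0]]
contact_force: [-0.2, 1.2, -0.4]
opening: 0.0001
```

Run:
```python
from look import *
look("c5");arc(status.state(),40,step=2)
```

```text
jar [ 292  217   41   41 1391] [312.16606758 236.79007908] [ 0.64600596 -0.01971134  0.082     ] r 0.0653077859192266 ang 0.42871517876739323
phase -15.766297239465095 1147
phase -13.392573142152651 965
r 0.15250038589389964 ang 40.07899360520744 yaw 39.054945992816904 z 0.02158027029158598 F [0.51293675 0.06581283 0.31402072] t 9.3
0 0.5 0.2 -0.4 -0.2 -0.4 -0.9
```

View pics/c5.png

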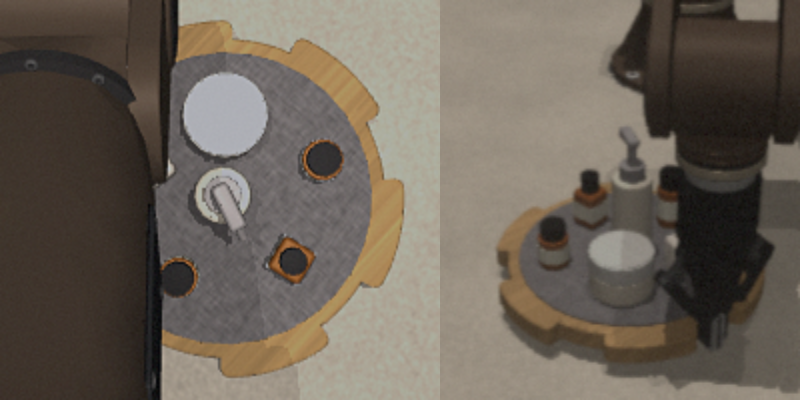

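Emit:
apply_moves:
  rows: "0 1 -4 0 0 0 0; 0 2 -4 0 0 0 0; 0 0 0 -15 0 0 0; 0 0 0 -30 0 0 0; 0 0 0 -45 0 0 0; 0 0 0 -50 0 0 0; 0 0 0 -50 0 0 0; 0 0 0 -30 0 0 0"

```text
time: 10.3
tcp_pos: [0.6927, 0.0853, 0.2516]
ee_rot: [[0.776, 0.631, 0.002], [0.631, -0.776, 0.007], [0.006, -0.004, -1.0]]
contact_force: [0.0, 0.4, 0.8]
opening: -0.0003
```

Run:
```python
from look import *
s=status.state();print(s["tcp_pos"],s["q"]);plan([(.58,.3,.27,60),(.48,.42,.25,60)],s)
```

```text
[0.69273263 0.08527688 0.25164447] [0.02533081 0.58150979 1.33604259 0.00752097 1.22224949 0.9109538 ]
0 9.6 -47.6 -3.4 -0 -0.1 -4.2; 0 13.1 -46.7 -3.4 -0 -0.1 -4.2; 0 16.4 -45.6 -3.5 -0.1 -0.1 -4.2; 0 19.8 -44.3 -3.5 -0.1 -0 -4.1; 0 22.8 -42.8 -3.7 -0 -0.1 -4.2; 0 13.5 -36.7 5 -0 0 0; 0 13.5 -36.6 5 -0 0 0; 0 13.5 -36.7 5 -0 0 0
0 13.5 -36.6 5 -0 0 0
```

Emit:
apply_moves:
  rows: "0 9.6 -47.6 -3 0 0 -4; 0 13 -46.7 -3 0 0 -4; 0 16.4 -45.6 -3 0 0 -4; 0 20 -44 -3 0 0 -4; 0 23 -43 -3 0 0 -4; 0 13.5 -36.7 0 0 0 0; 0 13.5 -36.7 0 0 0 0; 0 0 0 0 0 0 0"

```text
time: 11.3
tcp_pos: [0.5256, 0.3683, 0.2816]
ee_rot: [[0.504, 0.864, 0.016], [0.864, -0.504, 0.011], [0.018, 0.009, -1.0]]
contact_force: [0.6, -0.8, -0.5]
opening: -0.0003
```

Run:
```python
from look import *
from scipy.optimize import least_squares
look("d1");f=vision.grab_frame("top");g=vision.grab_frame("scene")
cv2.imwrite("pics/d_top.png",f["image"]);cv2.imwrite("pics/d_scene.png",g["image"]);np.savez("end.npz",**f)
im=f["image"];hsv=cv2.cvtColor(im,cv2.COLOR_BGR2HSV)
# mat circle & rim circle
m=((hsv[...,1]>85)&(hsv[...,2]>100)).astype(np.uint8);ys,xs=np.nonzero(m);P=back(f,np.c_[xs,ys],.036)[:,:2]
r=np.hypot(*(P-C).T);P=P[r<.16];c=C.copy()
for which in("out","in"):
  c=C.copy()
  for k in range(5):
    v=P-c;r=np.hypot(*v.T);b=(np.degrees(np.arctan2(v[:,1],v[:,0]))%360//3).astype(int);pts=[]
    for i in range(120):
        j=np.where((b==i)&(r>.11))[0]
        if len(j):
            q=j[r[j].argmax() if which=="out" else r[j].argmin()]
            if which=="in" or r[q]>.146: pts.append(P[q])
    pts=np.array(pts);s=least_squares(lambda u:np.hypot(*(pts-u[:2]).T)-u[2],[*c,.14],loss='soft_l1',f_scale=.001);c=s.x[:2]
  print(which,s.x,len(pts))
cv2.imwrite("pics/d_rect.png",rect(f,C,.036))
```

```text
jar [ 292  217   41   40 1349] [312.03113417 236.59525574] [ 0.64632238 -0.01949912  0.082     ] r 0.06562612055038824 ang 0.6119276673188678
phase -13.758088897900807 1972
phase -13.412140999719766 964
out [ 0.58071473 -0.01996751  0.14900784] 78
in [ 0.58070191 -0.01992535  0.12253445] 120
```

View pics/d_top.png

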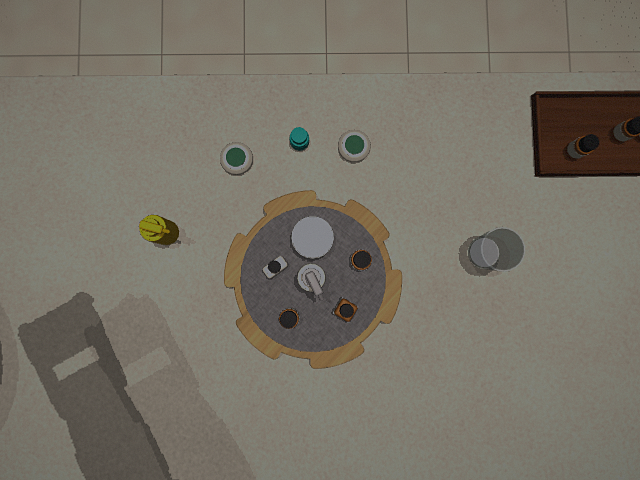

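View pics/d_scene.png

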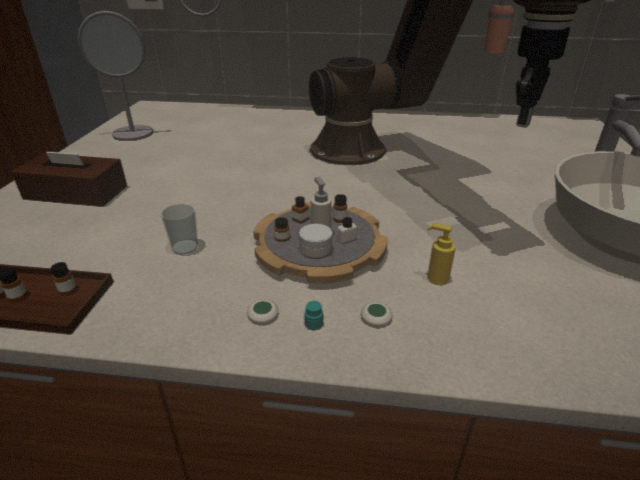

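The jar is at the front, at top pixel (312,237), at +0.4 to 0.6° from straight ahead. All items are standing, the soaps and glass haven't moved, and the arm is clear.

Run:
```python
from plant import job
print(job.job_done())
```

```text
the job is handed in; nothing more can be done
None
```

The cream jar is now at the very front of the turntable, and I've handed the job in at about 11.5 s of the 54 s allowed. I set the closed fingertips into the rim notch at about 119° and pushed the plate clockwise by about 73°. I slowed at the end, backed the fingers off and lifted the arm clear.

**Last checks:**
- **Jar position:** the top camera put the jar about 0.4 to 0.6° from straight front, 65 mm from the axis. The two circle fits of the plate agree on its centre to within 0.3 mm. The camera calibration is only good to about 2 mm, so the true angle could be out by a degree or two.
- **Turntable at rest:** the jar's angle changed by only about 0.2° between the end of the push and the arm being clear.
- **Everything else:** all the items on the plate were standing, and the soaps, glass and look-alikes showed at the same pixels as at the start.
- **Contact force:** the readings I took stayed under about 2 N, which is close to the sensor's noise.

One check disagreed: the turn read from the rim notches came out about 0.5° different from the jar reading. Most of that is bias from using pixels only on one side of the plate, and I did not correct for it.

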